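# Put the reference pieces back on their own stations

### The arm

A 6-joint arm with a two-finger parallel gripper is mounted at the origin on a cart in front of the work surface, level with it; the furniture and walls round the work are solid. World frame = base frame: x ahead of the robot, y to its left, z up, the work surface at z = 0. Lengths are in m, angles in rad, forces in N, time in s.
With the tool pointing down it reaches from about 0.25 to 0.775 m from the base axis. Payload 8.9 kg.
Tool frame: the origin (TCP) lies midway between the tips of the shut fingers; the grasp point (between the pads) lies 19 mm behind it; z points along the fingers, y is the line along which they close (so a half turn about z gives the same grasp; the last joint's range is limited). The gripper opens to 85 mm and grips with 20 to 120 N. Pads are 22 mm wide; open, the fingers measure 114 mm over their backs; the gripper's body (76 mm by 85 mm) begins 54 mm behind the grasp point. The pads swing forward as they close: fully open they stand 13 mm farther back than shut.
Start: joints at [-1.313, 0.291, -0.153, 1.127, 0, 1.431], TCP at [0.203, -0.484, 0.231] pointing down, gripper open.
Joint ranges: [-2.52, 2.52], [-0.91, 1.74], [-1.3, 1.37], [-1.96, 2.02], [-1.52, 1.47], [-3.14, 3.14]. Speed limits (rad/s): [2.22, 2.22, 2.79, 3.14, 3.14, 3.14].

### API

Orientations are given as a unit quaternion [x, y, z, w].
In Python, from bench import r gives the robot as it stands. The module is installed in compiled form; this text tells all that it offers.
- The arm moves only by the tool move_arm, never from a script. Its argument "steps" is a list of rows, each a list of 7 numbers: the shift along the tool's x, y, z in units of 40 mm (1.0 is 40 mm), then the turn, a rotation vector about the tool's x, y, z in units of 6 degrees (1.0 is 6 degrees), then the finger opening in mm, from 0 to 85.4. In form: [[x, y, z, wx, wy, wz, hand], ...]. A call has exactly 10 rows; each row shifts and turns the commanded pose from where the row before left it, along the tool's axes as they then stand; what a row does not reach is not made up. A row lasts 1/8 s, in which the tool goes at most 62.5 mm and 10.7 degrees, less where a joint would pass 70% of its speed; a pose out of reach is approached as far as the arm can. A call is refused whole if a number of a shift passes 1 or a number of a turn 1, either way. A call with a gripper value outside its range is refused whole. The fingers move at their own pace and stop on an object; "squeeze" is the grip in N (left out, the last holds). Time passes only in rows, so rows that do not move let the fingers close, or fill a call up. It gives the time, the measured TCP pose, the force, the opening and the grip force at its end, in the units of the state.
- r.read_state(): the state, without advancing time (a new reading comes with each control period).
- r.capture(name): name is "scene" or "top"; returns the picture (480x640x3 uint8, red, green, blue); there is no depth.
- r.camera_model(name): a dict with "intrinsics" (3x3 intrinsics, pixels), "cam_to_world" (4x4, takes a point from camera to world coordinates). Camera axes: x right, y up, looking along -z (the intrinsics and any distortion apply to the point x, -y, -z); pixel columns grow to the right and rows downward; lengths in m; the calibration is good to about 2 mm. A picture is of the moment at which its call begins. camera_model takes no time and is no camera call.
- r.hand_in(): hands the job in; it is judged then, once.
The state is a dict: "clock": time; "qpos": joint angles; "qd": joint speeds; "effort": joint torques, N m; "ee_pos": TCP position; "eef_rot": TCP orientation; "contact_force": force on the tool from outside, world axes, zero at the start; "ft_torque": the same for the moment, N m; "opening": opening from 0.0 (shut) to 1.0 (fully open); "grip_force": force on a finger pad.
Only numpy, scipy, OpenCV 4.12 (cv2) and the standard library are available. Lean on these libraries where they do the work, as an engineer would, in place of code of your own. Each camera call takes 0.05 s, during which the arm holds its last target. There are 200 camera calls.

### The job

Some of the metal reference pieces have been mixed up on their stations. First nest the orange cup, which blocks the blue-ringed spare station, upright and fully home in the white cup; then bring every piece to the middle of the station ringed in its own metal (copper, brass, steel), parking one piece on the middle of the spare station on the way. Leave all of them upright and the spare station empty.

Things in the scene. Friction and masses are not known exactly. Their poses are not given: they have to be found in the camera images.
- copper_piece: loose pinkish copper reference piece with two dark marks on its top, an upright round cylinder 32 mm in diameter and 22 mm high, at the start standing on one of the three metal-ringed stations. Origin at the centre of its underside, z up. Grip it across its diameter
- brass_piece: loose yellow brass reference piece with one dark mark on its top, an upright round cylinder 30 mm in diameter and 14 mm high, at the start standing on one of the three metal-ringed stations. Origin at the centre of its underside, z up. Grip it across its diameter
- steel_piece: loose grey steel reference piece, the largest, with three dark ring marks close together on its top, an upright round cylinder 39 mm in diameter and 31 mm high, at the start standing on one of the three metal-ringed stations. Origin at the centre of its underside, z up. Grip it across its diameter
- copper_station: fixed round station, a flat black disc 84 mm across and 8 mm high with a broad copper-coloured ring (43 to 74 mm diameter) let in flush round its middle; home of the copper piece. Origin at the centre of its underside, z up; its top face is at z = +8 mm of it
- brass_station: fixed round station, a flat black disc 84 mm across and 8 mm high with a broad yellow brass-coloured ring (43 to 74 mm diameter) let in flush round its middle; home of the brass piece. Origin at the centre of its underside, z up; its top face is at z = +8 mm of it
- steel_station: fixed round station, a flat black disc 84 mm across and 8 mm high with a broad grey steel-coloured ring (43 to 74 mm diameter) let in flush round its middle; home of the steel piece. Origin at the centre of its underside, z up; its top face is at z = +8 mm of it
- spare_station: fixed round station, a flat black disc 84 mm across and 8 mm high with a broad blue ring (43 to 74 mm diameter) let in flush round its middle; the spare; the orange cup stands on it at the start. Origin at the centre of its underside, z up; its top face is at z = +8 mm of it
- orange_cup: loose orange tapered open cup, 48 mm high: 38 mm across at the bottom, 48 mm at 24 mm height, then a flat shoulder to a straight collar (58 mm outside, 52 inside) up to the rim. Origin: centre of underside, z up. 60 g. Grip it round the collar, not below the shoulder. Home: shoulder on the white cup's rim, origin 24 mm above the white cup's; 2 mm clearance all round
- weighted_cup: white tapered open cup, 48 mm high: 38 mm across at the bottom, 48 mm at 24 mm height, then a flat shoulder to a straight collar (58 mm outside, 52 inside) up to the rim. Origin: centre of underside, z up. Same outline as the orange cup, weighted bottom (300 g), stands empty and loose on the bench

How it is judged:
On the way, in this order (a step that is already met when the one before it is completed fails the run):
1. the orange cup is nested fully home in the white cup (horizontal distance between orange_cup and weighted_cup below 0.005 m and z of orange_cup in the frame of weighted_cup between 0.021 and 0.0265 m and angle between each of orange_cup, weighted_cup's own z axis and vertical below 0.1 rad), for 0.2 s.
2. one of the pieces stands on the spare station (within 20 mm of its middle) (((horizontal distance between copper_piece and spare_station below 0.02 m and z of copper_piece in the frame of spare_station between 0.005 and 0.0115 m and angle between copper_piece's own z axis and vertical below 0.1 rad) or (horizontal distance between brass_piece and spare_station below 0.02 m and z of brass_piece in the frame of spare_station between 0.005 and 0.0115 m and angle between brass_piece's own z axis and vertical below 0.1 rad) or (horizontal distance between steel_piece and spare_station below 0.02 m and z of steel_piece in the frame of spare_station between 0.005 and 0.0115 m and angle between steel_piece's own z axis and vertical below 0.1 rad))), for 0.2 s.
At the end, for the whole second after the job is handed in: each metal piece stands upright on the station ringed in its own metal, within 14 mm of its middle; the orange cup is seated upright in the white cup (within 5 mm of its axis, its origin 21 to 26.5 mm above the white cup's), the white cup upright; all at rest (all of step 1 and horizontal distance between copper_piece and copper_station below 0.014 m and z of copper_piece in the frame of copper_station between 0.005 and 0.0115 m and angle between each of copper_piece, brass_piece, steel_piece's own z axis and vertical below 0.1 rad and horizontal distance between brass_piece and brass_station below 0.014 m and z of brass_piece in the frame of brass_station between 0.005 and 0.0115 m and horizontal distance between steel_piece and steel_station below 0.014 m and z of steel_piece in the frame of steel_station between 0.005 and 0.0115 m and linear speed of each of copper_piece, brass_piece, steel_piece, orange_cup below 0.02 m/s); the robot touches nothing.
It also fails if it takes over 104 s, if anything falls off the work surface, if the arm or the gripper's body presses on something with over 40 N, if the wrist force passes 120 N, or if a joint passes its speed limit or range.

## Working session

There is one attempt and no reset: what is moved stays moved. The work goes in short steps, Python scripts to look and compute and a tool call to move; the robot and the scene stay as the last step left them, time stands still between calls to the robot, and variables do not carry over. Pictures are saved under pics/ and viewed, at most 14 in all, crops included, and the job is handed in when it is done.

Besides the shell and the picture viewer there is one more tool, called after ">>>" by a JSON object that holds its "name" and its "arguments". move_arm: Moves the arm, as the interface text tells. Its arguments: {"type":"object","properties":{"steps":{"type":"array"},"squeeze":{"type":"number"}},"required":["steps"]}

```bash
mkdir -p pics; python3 - <<'E'
from bench import r
import cv2
s=r.read_state();print({k:s[k] for k in('clock','ee_pos','eef_rot','opening')})
for n in("scene","top"):
    cv2.imwrite(f"pics/{n}0.png",r.capture(n)[:,:,::-1]);m=r.camera_model(n);print(n,m)
E
```

```text
{'clock': 0.0, 'ee_pos': array([ 0.20277057, -0.48375914,  0.23071217]), 'eef_rot': array([ 9.80386723e-01,  1.97082240e-01, -4.65364701e-05, -6.80099871e-04]), 'opening': 1.002611699915455}
scene {'intrinsics': array([[515.88898378,   0.        , 315.43217148],
       [  0.        , 515.88898378, 240.90783627],
       [  0.        ,   0.        ,   1.        ]]), 'cam_to_world': array([[-0.74577811,  0.48385846, -0.45792576,  0.14408028],
       [-0.66604212, -0.52683931,  0.52804189,  0.65356891],
       [ 0.01424424,  0.69879993,  0.71517534,  0.64654255],
       [ 0.        ,  0.        ,  0.        ,  1.        ]])}
top {'intrinsics': array([[591.40585158,   0.        , 305.93686414],
       [  0.        , 591.40585158, 239.51208364],
       [  0.        ,   0.        ,   1.        ]]), 'cam_to_world': array([[ 1.05034043e-04,  9.96413309e-01, -8.46197772e-02,
         4.70251069e-01],
       [-9.99746143e-01, -1.80192281e-03, -2.24589016e-02,
         1.82366373e-01],
       [-2.25308268e-02,  8.46006549e-02,  9.96160173e-01,
         9.03889838e-01],
       [ 0.00000000e+00,  0.00000000e+00,  0.00000000e+00,
         1.00000000e+00]])}
```

View pics/top0.png

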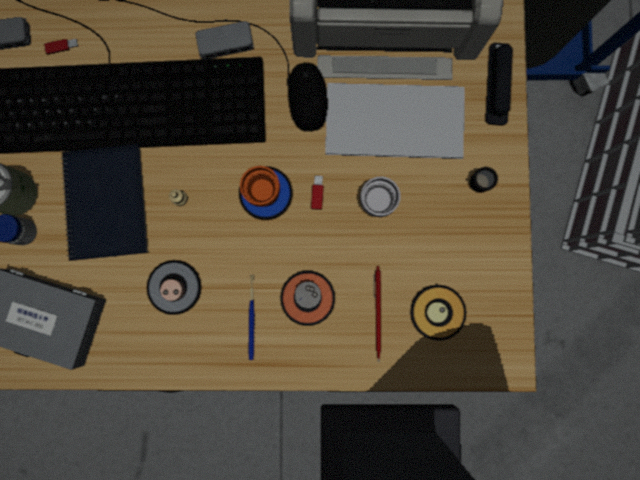

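View pics/scene0.png

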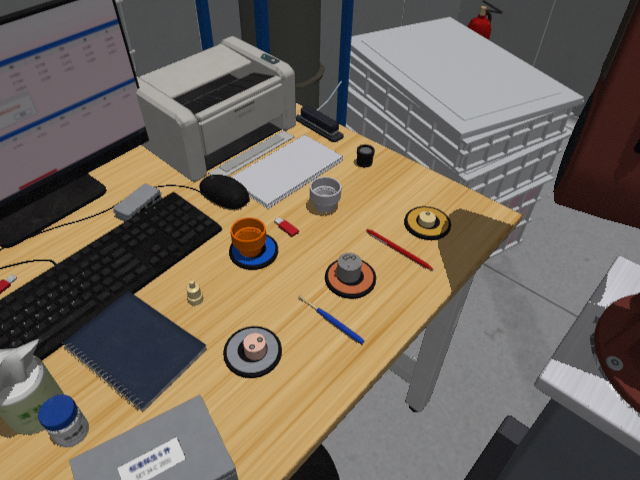

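The top view shows these positions:

| Item | Pixel (col, row) |
|---|---|
| Orange cup on blue station | (262,188) |
| White cup | (380,197) |
| Copper piece on the steel station | (172,288) |
| Steel piece on the copper station | (308,296) |
| Brass piece on its own station | (438,312) |

The scene view agrees. The plan is orange into white, copper to spare, steel home, then copper home. I'll enlarge the crops next.

```bash
python3 - <<'E'
import cv2,numpy as np
a=cv2.imread("pics/top0.png")
f=lambda x0,y0:cv2.resize(a[y0:y0+70,x0:x0+70],(400,400),interpolation=cv2.INTER_CUBIC)
g=cv2.convertScaleAbs
ims=[f(230,155),f(345,162)]
cv2.imwrite("pics/c1.png",g(np.hstack(ims),alpha=1.3))
f=lambda x0,y0:cv2.resize(a[y0:y0+66,x0:x0+66],(264,264),interpolation=cv2.INTER_CUBIC)
cv2.imwrite("pics/c2.png",g(np.hstack([f(141,254),f(275,265),f(405,279)]),alpha=1.3))
E
```

```text
(no output)
```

View pics/c1.png

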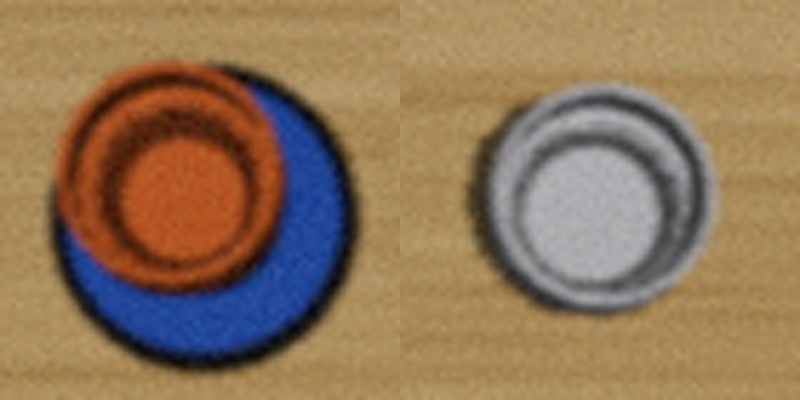

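View pics/c2.png

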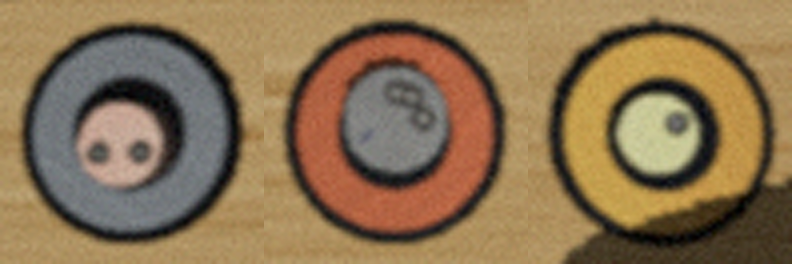

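```bash
cat > h.py <<'E'
import numpy as np
from bench import r
def proj(n,p):
    m=r.camera_model(n);T=m["cam_to_world"];c=T[:3,:3].T@(np.asarray(p)-T[:3,3]);c=c*[1,-1,-1];q=m["intrinsics"]@c;return q[:2]/q[2]
def back(n,uv,z):
    m=r.camera_model(n);T=m["cam_to_world"];d=T[:3,:3]@(np.linalg.inv(m["intrinsics"])@[*uv,1]*[1,-1,-1]);o=T[:3,3];return o+d*(z-o[2])/d[2]
E
python3 - <<'E'
from h import *
import cv2
k=400/70
P=dict(orange=(230,155,171,176,k,.056),spare=(230,155,204.5,216,k,.008),white=(345,162,201.5,196,k,.048),
 Sst=(141,254,131.5,133,4,.008),cop=(141,254,120,142,4,.030),Cst=(275,265,131,131.5,4,.008),ste=(275,265,131.5,118,4,.039),Bst=(405,279,133,132.5,4,.008),bra=(405,279,122.5,133,4,.022))
a=cv2.imread("pics/scene0.png");t=np.linspace(0,6.283,60)
R=dict(orange=.029,white=.029,cop=.016,ste=.0195,bra=.015)
for n,(x0,y0,u,v,k,z) in P.items():
    p=back("top",(x0+(u+.5)/k-.5,y0+(v+.5)/k-.5),z);print(n,p.round(4),np.hypot(*p[:2]).round(3))
    c=np.array([proj("scene",p+R.get(n,.042)*np.array([np.cos(b),np.sin(b),0])) for b in t])
    if n=='orange':big=cv2.resize(a,None,fx=4,fy=4,interpolation=cv2.INTER_CUBIC)
    cv2.polylines(big,[((c+.5)*4-.5).round().astype(int)],True,(0,255,0),1)
cv2.imwrite("pics/ov.png",cv2.resize(big[600:1560,800:1840],(800,738)) [:600])
cv2.imwrite("pics/ov.png",np.hstack([big[660:1060,900:1400][:, :],]))
o=big[840:1100,900:1140];w=big[700:900,1200:1400];s=big[980:1200,1290:1530];c=big[1290:1510,880:1140]
C=np.zeros((480,520,3),np.uint8)
for i,q in enumerate((o,w,s,c)):
    y,x=(i//2)*260,(i%2)*260;C[y:y+q.shape[0],x:x+q.shape[1]]=q[:480-y]
cv2.imwrite("pics/ov.png",cv2.resize(C,(640,591)))
E
```

```text
orange [0.6213 0.269  0.056 ] 0.677
spare [0.619  0.2648 0.008 ] 0.673
white [0.6066 0.0939 0.048 ] 0.614
Sst [0.4746 0.4037 0.008 ] 0.623
cop [0.4711 0.4024 0.03  ] 0.62
Cst [0.4586 0.2004 0.008 ] 0.5
ste [0.4639 0.1996 0.039 ] 0.505
Bst [0.4374 0.0049 0.008 ] 0.437
bra [0.4377 0.0115 0.022 ] 0.438
```

View pics/ov.png

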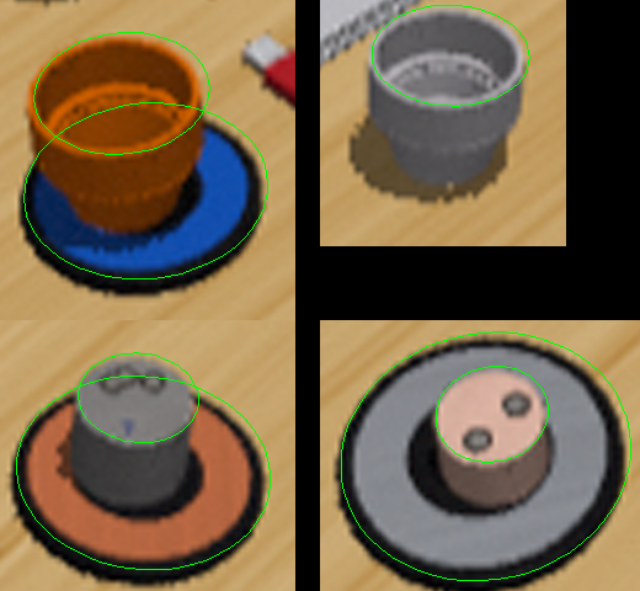

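The overlay agrees to within about 2 mm in the scene camera, and sizes and heights also match. Turning the tool first, so that its axes line up with the world axes.

>>> {"name": "move_arm", "arguments": {"steps": [[0,0,0,0,0,-1,85],[0,0,0,0,0,-1,85],[0,0,0,0,0,-1,85],[0,0,0,0,0,-1,85],[0,0,0,0,0,-1,85],[0,0,0,0,0,-1,85],[0,0,0,0,0,-1,85],[0,0,0,0,0,-1,85],[0,0,0,0,0,-1,85],[0,0,0,0,0,-1,85]], "squeeze": 30}}

```text
clock: 1.35
ee_pos: [0.2028, -0.4839, 0.231]
eef_rot: [0.749, 0.662, 0.0, -0.0]
contact_force: [-0.1, -0.0, 0.7]
opening: 0.996
grip_force: 0.0
```

>>> {"name": "move_arm", "arguments": {"steps": [[0,0,0,0,0,-1,85],[0,0,0,0,0,-0.18,85],[0.8,0.45,0,0,0,0,85],[0.8,0.45,0,0,0,0,85],[0.8,0.45,0,0,0,0,85],[0.8,0.45,0,0,0,0,85],[0.8,0.45,0,0,0,0,85],[0.8,0.45,0,0,0,0,85],[0.8,0.45,0,0,0,0,85],[0.8,0.45,0,0,0,0,85]]}}

```text
clock: 2.6
ee_pos: [0.3481, -0.2275, 0.2313]
eef_rot: [0.709, 0.705, 0.0, 0.0]
contact_force: [1.4, -0.7, -0.9]
opening: 0.994
grip_force: 0.0
```

>>> {"name": "move_arm", "arguments": {"steps": [[0.8,0.45,0,0,0,0,85],[0.8,0.45,0,0,0,0,85],[0.8,0.45,0,0,0,0,85],[0.8,0.45,0,0,0,0,85],[0.8,0.45,0,0,0,0,85],[0.8,0.45,0,0,0,0,85],[0.8,0.45,0,0,0,0,85],[0.8,0.45,0,0,0,0,85],[0.8,0.45,0,0,0,0,85],[0.8,0.45,0,0,0,0,85]]}}

```text
clock: 3.85
ee_pos: [0.5292, 0.0919, 0.2312]
eef_rot: [0.709, 0.705, -0.0, -0.0]
contact_force: [0.1, 0.5, 0.2]
opening: 0.997
grip_force: 0.0
```

>>> {"name": "move_arm", "arguments": {"steps": [[0.885,0.46,0,0,0,0,85],[0.885,0.46,0,0,0,0,85],[0.885,0.46,0,0,0,0,85],[0.885,0.46,0,0,0,0,85],[0.885,0.46,0,0,0,0,85],[0,0,0.6,0,0,0,85],[0,0,0.6,0,0,0,85],[0,0,0.6,0,0,0,85],[0,0,0.6,0,0,0,85],[0,0,0,0,0,0,85]]}}

```text
clock: 5.1
ee_pos: [0.6198, 0.267, 0.1332]
eef_rot: [0.709, 0.705, -0.002, -0.001]
contact_force: [0.8, 0.4, 0.9]
opening: 0.99
grip_force: 0.0
```

```bash
python3 - <<'E'
from h import *
import cv2
a=r.capture("scene")[:,:,::-1];b=r.capture("top")[:,:,::-1]
print(r.read_state()["ee_pos"])
cv2.imwrite("pics/d.png",np.hstack([cv2.resize(a[130:290,170:330],(400,400)),cv2.resize(b[130:260,200:330],(400,400))]))
E
```

```text
[0.62148138 0.26749563 0.13585659]
```

View pics/d.png

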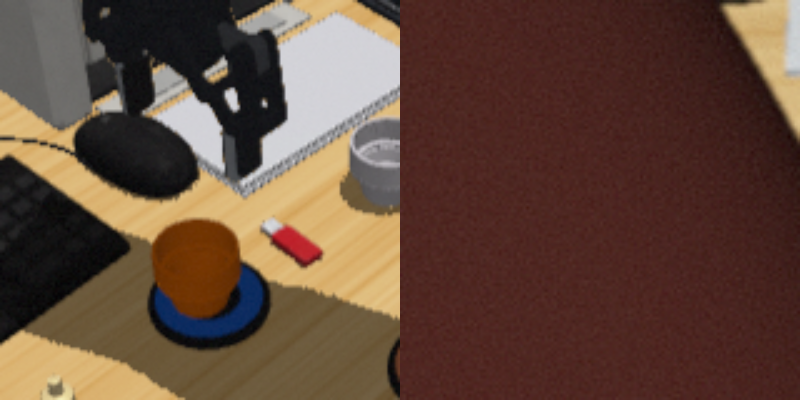

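>>> {"name": "move_arm", "arguments": {"steps": [[0.04,0,0.43,0,0,0,85],[0,0,0.43,0,0,0,85],[0,0,0.43,0,0,0,85],[0,0,0.43,0,0,0,85],[0,0,0.43,0,0,0,85],[0,0,0.42,0,0,0,85],[0,0,0,0,0,0,85],[0,0,0,0,0,0,70],[0,0,0,0,0,0,60],[0,0,0,0,0,0,52]]}}

```text
clock: 6.45
ee_pos: [0.6221, 0.2693, 0.0338]
eef_rot: [0.708, 0.706, 0.001, 0.0]
contact_force: [-0.6, 0.1, 6.0]
opening: 0.667
grip_force: 31.9
```

>>> {"name": "move_arm", "arguments": {"steps": [[0,0,0,0,0,0,45],[0,0,0,0,0,0,45],[0,0,0,0,0,0,45],[0,0,0,0,0,0,45],[0,0,-0.25,0,0,0,45],[0,0,-0.5,0,0,0,45],[0,0,-0.5,0,0,0,45],[0,0,-0.5,0,0,0,45],[0,0,-0.5,0,0,0,45],[0,0,0,0,0,0,45]]}}

```text
clock: 7.7
ee_pos: [0.6225, 0.2694, 0.1246]
eef_rot: [0.708, 0.706, 0.002, 0.001]
contact_force: [-0.0, -0.1, 0.1]
opening: 0.672
grip_force: 32.3
```

```bash
python3 - <<'E'
from h import *
import cv2
a=r.capture("scene")[:,:,::-1]
s=r.read_state();print(s["ee_pos"],s["opening"],s["grip_force"],s["eef_rot"])
cv2.imwrite("pics/e.png",cv2.resize(a[100:300,150:400],(750,600),interpolation=cv2.INTER_CUBIC))
E
```

```text
[0.62179904 0.26921662 0.1232066 ] 0.6697582603855751 32.275041583925486 [7.08254693e-01 7.05956572e-01 6.95817461e-04 3.51693103e-04]
```

View pics/e.png

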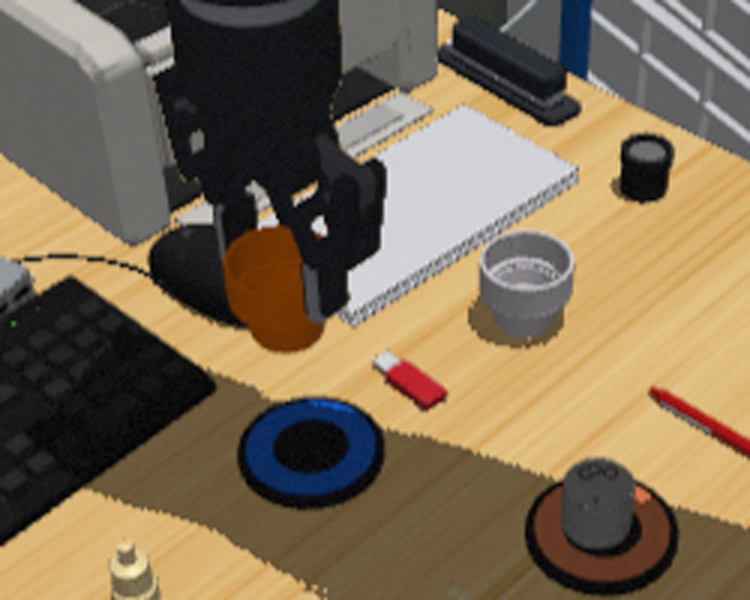

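The cup hangs upright in the fingers. Next I'll check the fingertip height against the shoulder by projection, and find the cup's offset in the grip.

```bash
python3 - <<'E'
from h import *
c=lambda p:((proj("scene",p)-[150,100])*3).round()
e=np.array([.6220,.2694,0])
for n,p in dict(shoulder_front=e+[-.029,0,.122],tip5=e+[-.033,0,.127],tip0=e+[-.033,0,.122],bot=e+[0,0,.098],rimL=e+[.02,.02,.146],shL=e+[0.0,.029,.122], spare=[.619,.2648,.008],white_rim=[.6066,.0939,.048]).items(): print(n,c(p))
E
```

```text
shoulder_front [326. 318.]
tip5 [331. 314.]
tip0 [331. 322.]
bot [290. 327.]
rimL [226. 258.]
shL [244. 320.]
spare [313. 443.]
white_rim [528. 257.]
```

>>> {"name": "move_arm", "arguments": {"steps": [[-0.5,-0.06,0,0,0,0,45],[-0.77,-0.06,0,0,0,0,45],[-0.77,-0.06,0,0,0,0,45],[-0.77,-0.06,0,0,0,0,45],[-0.77,-0.06,0,0,0,0,45],[-0.5,-0.06,0,0,0,0,45],[-0.3,0,0,0,0,0,45],[0,0,0,0,0,0,45],[0,0,0,0,0,0,45],[0,0,0,0,0,0,45]]}}

```text
clock: 9.0
ee_pos: [0.6064, 0.0947, 0.1224]
eef_rot: [0.708, 0.706, 0.0, -0.0]
contact_force: [0.8, 0.8, -1.4]
opening: 0.674
grip_force: 32.3
```

```bash
python3 - <<'E'
from h import *
import cv2
a=r.capture("scene")[:,:,::-1]
s=r.read_state();print(s["ee_pos"],s["opening"],s["eef_rot"])
cv2.imwrite("pics/f.png",cv2.resize(a[120:240,260:400],(700,600),interpolation=cv2.INTER_CUBIC))
c=lambda p:((proj("scene",p)-[260,120])*5).round()
e=s["ee_pos"]
print(c(e+[0,0,-.025]),c([.6071,.0942,.048]))
E
```

```text
[0.60640956 0.09464538 0.12247148] 0.6719395788397496 [ 7.07886372e-01  7.06326327e-01  6.60625976e-05 -1.19020410e-05]
[334. 219.] [329. 327.]
```

View pics/f.png

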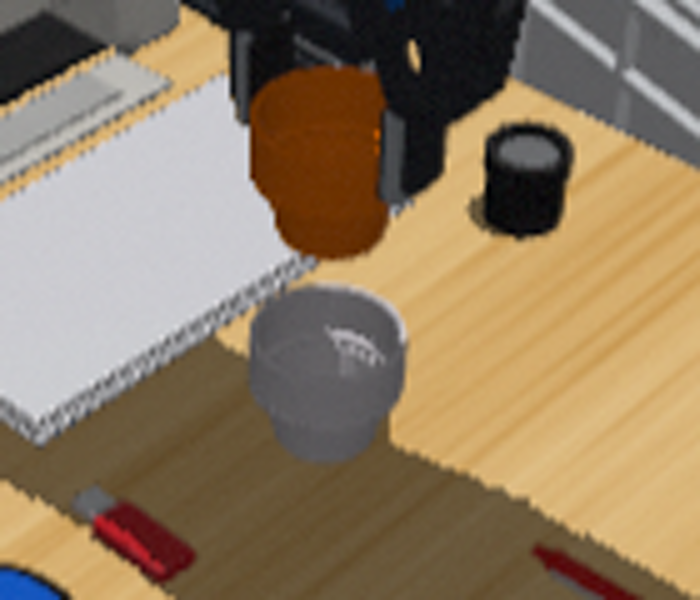

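>>> {"name": "move_arm", "arguments": {"steps": [[-0.01,0.02,0.3,0,0,0,45],[0,0,0.3,0,0,0,45],[0,0,0.3,0,0,0,45],[0,0,0.3,0,0,0,45],[0,0,0.15,0,0,0,45],[0,0,0.1,0,0,0,45],[0,0,0.1,0,0,0,45],[0,0,0.1,0,0,0,45],[0,0,0,0,0,0,45],[0,0,0,0,0,0,45]]}}

```text
clock: 10.3
ee_pos: [0.6073, 0.0935, 0.0567]
eef_rot: [0.708, 0.706, 0.0, 0.0]
contact_force: [-0.3, -0.5, -0.2]
opening: 0.669
grip_force: 32.3
```

No contact so far. I'll lower to the seat, with slight overtravel.

>>> {"name": "move_arm", "arguments": {"steps": [[0,0,0.04,0,0,0,45],[0,0,0.04,0,0,0,45],[0,0,0.04,0,0,0,45],[0,0,0.03,0,0,0,45],[0,0,0.02,0,0,0,45],[0,0,0.0,0,0,0,45],[0,0,0,0,0,0,45],[0,0,0,0,0,0,45],[0,0,0,0,0,0,45],[0,0,0,0,0,0,45]]}}

```text
clock: 11.55
ee_pos: [0.6072, 0.0935, 0.0498]
eef_rot: [0.708, 0.706, 0.0, 0.0]
contact_force: [-1.5, -0.7, 3.2]
opening: 0.667
grip_force: 32.5
```

>>> {"name": "move_arm", "arguments": {"steps": [[0,0,0.03,0,0,0,45],[0,0,0,0,0,0,45],[0,0,0,0,0,0,62],[0,0,0,0,0,0,72],[0,0,0,0,0,0,80],[0,0,0,0,0,0,80],[0,0,-0.5,0,0,0,80],[0,0,-0.8,0,0,0,80],[0,0,-0.8,0,0,0,80],[0,0,-0.5,0,0,0,80]]}}

```text
clock: 12.8
ee_pos: [0.6077, 0.0935, 0.1542]
eef_rot: [0.708, 0.706, 0.001, 0.001]
contact_force: [0.1, 0.3, 0.5]
opening: 0.936
grip_force: 0.0
```

```bash
python3 - <<'E'
from h import *
import cv2
a=r.capture("scene")[:,:,::-1]
s=r.read_state();print(s["ee_pos"],s["opening"],s["contact_force"])
cv2.imwrite("pics/g.png",cv2.resize(a[120:240,260:400],(700,600),interpolation=cv2.INTER_CUBIC))
c=lambda p:((proj("scene",p)-[260,120])*5).round()
print(c([.6071,.0935,.072]),c([.6071,.0935,.048]),c([.6071,.0935,0]))
E
```

```text
[0.60878373 0.09355279 0.15636134] 0.9389674262879287 [0.30875604 1.40727766 1.24007415]
[332. 274.] [330. 327.] [326. 426.]
```

View pics/g.png

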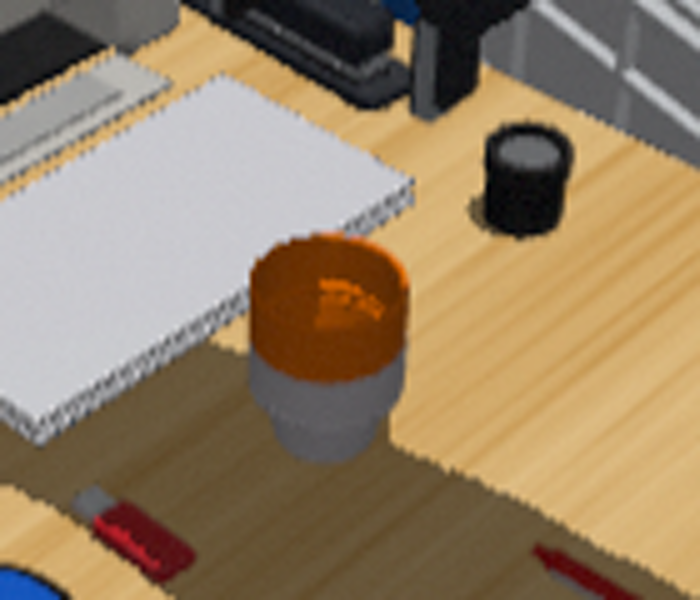

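The orange cup sits flush on the white rim and upright: the orange/white boundary runs around the front at row 380. Now to the copper piece.

>>> {"name": "move_arm", "arguments": {"steps": [[0.5,-0.22,0,0,0,0,85],[0.82,-0.365,0,0,0,0,85],[0.82,-0.365,0,0,0,0,85],[0.82,-0.365,0,0,0,0,85],[0.82,-0.365,0,0,0,0,85],[0.82,-0.365,0,0,0,0,85],[0.82,-0.365,0,0,0,0,85],[0.82,-0.365,0,0,0,0,85],[0.82,-0.365,0,0,0,0,85],[0.665,-0.29,0,0,0,0,85]]}}

```text
clock: 14.1
ee_pos: [0.4687, 0.4045, 0.1512]
eef_rot: [0.708, 0.706, -0.001, -0.0]
contact_force: [-0.4, -0.1, -0.3]
opening: 0.995
grip_force: 0.0
```

>>> {"name": "move_arm", "arguments": {"steps": [[0,0,0,0,0,0,85],[0,0,0,0,0,0,85],[0,0,0.5,0,0,0,85],[0,0,0.5,0,0,0,85],[0,0,0.5,0,0,0,85],[0,0,0.5,0,0,0,85],[0,0,0.5,0,0,0,85],[0,0,0.25,0,0,0,85],[0,0,0,0,0,0,85],[0,0,0,0,0,0,85]]}}

```text
clock: 15.35
ee_pos: [0.4715, 0.403, 0.0433]
eef_rot: [0.708, 0.706, 0.001, 0.0]
contact_force: [0.3, 0.4, -0.0]
opening: 0.994
grip_force: 0.0
```

>>> {"name": "move_arm", "arguments": {"steps": [[0,0,0.3,0,0,0,85],[0,0,0.3,0,0,0,85],[0,0,0.18,0,0,0,85],[0,0,0,0,0,0,65],[0,0,0,0,0,0,50],[0,0,0,0,0,0,40],[0,0,0,0,0,0,32],[0,0,0,0,0,0,22],[0,0,0,0,0,0,20],[0,0,0,0,0,0,20]]}}

```text
clock: 16.6
ee_pos: [0.471, 0.403, 0.0118]
eef_rot: [0.708, 0.706, 0.0, -0.0]
contact_force: [-1.8, -1.3, 5.8]
opening: 0.351
grip_force: 29.9
```

>>> {"name": "move_arm", "arguments": {"steps": [[0,0,0,0,0,0,20],[0,0,0,0,0,0,20],[0,0,-0.3,0,0,0,20],[0,0,-0.5,0,0,0,20],[0,0,-0.5,0,0,0,20],[0,0,-0.5,0,0,0,20],[0,0,-0.4,0,0,0,20],[0,0,0,0,0,0,20],[0,0,0,0,0,0,20],[0,0,0,0,0,0,20]]}}

```text
clock: 17.85
ee_pos: [0.4705, 0.4026, 0.0984]
eef_rot: [0.708, 0.706, -0.001, -0.0]
contact_force: [0.0, -0.3, -1.9]
opening: 0.355
grip_force: 30.1
```

>>> {"name": "move_arm", "arguments": {"steps": [[-0.25,0.27,0,0,0,0,20],[-0.45,0.49,0,0,0,0,20],[-0.5,0.54,0,0,0,0,20],[-0.5,0.54,0,0,0,0,20],[-0.5,0.54,0,0,0,0,20],[-0.5,0.54,0,0,0,0,20],[-0.45,0.49,0,0,0,0,20],[-0.29,0.31,0,0,0,0,20],[0,0,0,0,0,0,20],[0,0,0,0,0,0,20]]}}

```text
clock: 19.1
ee_pos: [0.6187, 0.2654, 0.0992]
eef_rot: [0.708, 0.706, -0.0, -0.0]
contact_force: [0.2, 0.5, -1.2]
opening: 0.348
grip_force: 30.1
```

>>> {"name": "move_arm", "arguments": {"steps": [[0,0,0.4,0,0,0,20],[0,0,0.5,0,0,0,20],[0,0,0.5,0,0,0,20],[0,0,0.4,0,0,0,20],[0,0,0.2,0,0,0,20],[0,0,0.1,0,0,0,20],[0,0,0,0,0,0,20],[0,0,0,0,0,0,20],[0,0,0,0,0,0,20],[0,0,0,0,0,0,20]]}}

```text
clock: 20.35
ee_pos: [0.6195, 0.2649, 0.0156]
eef_rot: [0.708, 0.706, 0.0, 0.0]
contact_force: [0.4, -0.3, -1.5]
opening: 0.347
grip_force: 30.1
```

>>> {"name": "move_arm", "arguments": {"steps": [[0,0,0.05,0,0,0,20],[0,0,0.04,0,0,0,20],[0,0,0.02,0,0,0,20],[0,0,0,0,0,0,20],[0,0,0,0,0,0,35],[0,0,0,0,0,0,45],[0,0,0,0,0,0,60],[0,0,0,0,0,0,70],[0,0,-0.4,0,0,0,75],[0,0,-0.8,0,0,0,80]]}}

```text
clock: 21.6
ee_pos: [0.6185, 0.2646, 0.0591]
eef_rot: [0.708, 0.706, -0.001, -0.001]
contact_force: [0.7, 0.3, 0.2]
opening: 0.935
grip_force: 0.0
```

>>> {"name": "move_arm", "arguments": {"steps": [[0,0,-0.9,0,0,0,85],[0,0,-0.9,0,0,0,85],[-0.2,-0.46,0,0,0,0,85],[-0.285,-0.68,0,0,0,0,85],[-0.285,-0.68,0,0,0,0,85],[-0.285,-0.68,0,0,0,0,85],[-0.285,-0.68,0,0,0,0,85],[-0.285,-0.68,0,0,0,0,85],[0,0,0,0,0,0,85],[0,0,0,0,0,0,85]]}}

```text
clock: 22.85
ee_pos: [0.4659, 0.2007, 0.1319]
eef_rot: [0.708, 0.706, 0.001, 0.001]
contact_force: [-0.2, 0.3, -0.1]
opening: 0.996
grip_force: 0.0
```

```bash
python3 - <<'E'
from h import *
import cv2
a=r.capture("scene")[:,:,::-1]
s=r.read_state();print(s["ee_pos"],s["opening"],s["contact_force"])
cv2.imwrite("pics/i.png",cv2.resize(a[180:380,200:400],(600,600),interpolation=cv2.INTER_CUBIC))
E
```

```text
[0.46595125 0.20071407 0.13165305] 0.9974698998271274 [-0.44525955 -0.5169206  -0.01273361]
```

View pics/i.png

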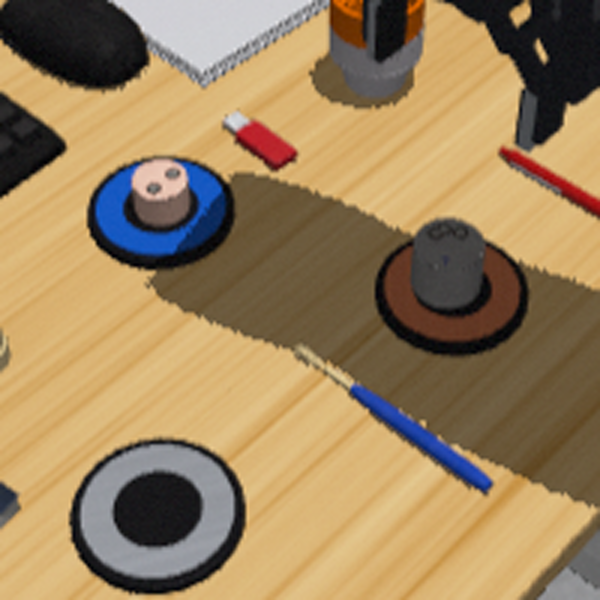

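Copper stands upright in the middle of the blue station, at (160,190) in the crop. The steel station is empty. Now picking the steel piece.

>>> {"name": "move_arm", "arguments": {"steps": [[-0.02,-0.04,0.4,0,0,0,85],[0,0,0.5,0,0,0,85],[0,0,0.5,0,0,0,85],[0,0,0.5,0,0,0,85],[0,0,0.5,0,0,0,85],[0,0,0.4,0,0,0,85],[0,0,0.15,0,0,0,85],[0,0,0,0,0,0,85],[0,0,0,0,0,0,65],[0,0,0,0,0,0,50]], "squeeze": 50}}

```text
clock: 24.15
ee_pos: [0.4636, 0.1997, 0.0135]
eef_rot: [0.708, 0.706, 0.0, 0.0]
contact_force: [0.3, -0.5, -0.6]
opening: 0.602
grip_force: 0.0
```

>>> {"name": "move_arm", "arguments": {"steps": [[0,0,0,0,0,0,40],[0,0,0,0,0,0,30],[0,0,0,0,0,0,28],[0,0,0,0,0,0,28],[0,0,0,0,0,0,28],[0,0,-0.3,0,0,0,28],[0,0,-0.6,0,0,0,28],[0,0,-0.6,0,0,0,28],[0,0,-0.5,0,0,0,28],[0,0,0,0,0,0,28]]}}

```text
clock: 25.4
ee_pos: [0.464, 0.1998, 0.0944]
eef_rot: [0.708, 0.706, 0.001, 0.001]
contact_force: [0.4, -0.8, -3.7]
opening: 0.436
grip_force: 51.1
```

>>> {"name": "move_arm", "arguments": {"steps": [[0.4,0.03,0,0,0,0,28],[0.7,0.04,0,0,0,0,28],[0.75,0.04,0,0,0,0,28],[0.75,0.04,0,0,0,0,28],[0.75,0.04,0,0,0,0,28],[0.75,0.04,0,0,0,0,28],[0.6,0.03,0,0,0,0,28],[0.4,0.02,0,0,0,0,28],[0,0,0,0,0,0,28],[0,0,0,0,0,0,28]]}}

```text
clock: 26.65
ee_pos: [0.4746, 0.4029, 0.0924]
eef_rot: [0.708, 0.706, -0.001, 0.0]
contact_force: [-0.6, 0.6, -3.3]
opening: 0.427
grip_force: 51.0
```

>>> {"name": "move_arm", "arguments": {"steps": [[0,0,0.4,0,0,0,28],[0,0,0.5,0,0,0,28],[0,0,0.5,0,0,0,28],[0,0,0.3,0,0,0,28],[0,0,0.15,0,0,0,28],[0,0,0.1,0,0,0,28],[0,0,0,0,0,0,28],[0,0,0,0,0,0,28],[0,0,0,0,0,0,28],[0,0,0,0,0,0,28]]}}

```text
clock: 27.9
ee_pos: [0.4751, 0.4036, 0.0151]
eef_rot: [0.708, 0.706, 0.0, 0.0]
contact_force: [-0.1, -0.2, -3.4]
opening: 0.43
grip_force: 51.0
```

>>> {"name": "move_arm", "arguments": {"steps": [[0,0,0.03,0,0,0,28],[0,0,0.02,0,0,0,28],[0,0,0.01,0,0,0,28],[0,0,0,0,0,0,28],[0,0,0,0,0,0,42],[0,0,0,0,0,0,50],[0,0,0,0,0,0,65],[0,0,0,0,0,0,75],[0,0,-0.4,0,0,0,80],[0,0,-0.8,0,0,0,85]]}}

```text
clock: 29.15
ee_pos: [0.4743, 0.403, 0.0608]
eef_rot: [0.708, 0.706, -0.001, -0.0]
contact_force: [0.5, 0.6, -0.3]
opening: 0.997
grip_force: 0.0
```

>>> {"name": "move_arm", "arguments": {"steps": [[0,0,-0.9,0,0,0,85],[0,0,-0.9,0,0,0,85],[-0.35,0.38,0,0,0,0,85],[-0.62,0.65,0,0,0,0,85],[-0.62,0.65,0,0,0,0,85],[-0.62,0.65,0,0,0,0,85],[-0.62,0.65,0,0,0,0,85],[-0.62,0.65,0,0,0,0,85],[0,0,0,0,0,0,85],[0,0,0,0,0,0,85]]}}

```text
clock: 30.4
ee_pos: [0.6193, 0.2648, 0.1322]
eef_rot: [0.708, 0.706, -0.0, -0.0]
contact_force: [0.4, 1.4, -1.0]
opening: 0.996
grip_force: 0.0
```

```bash
python3 - <<'E'
from h import *
import cv2
a=r.capture("scene")[:,:,::-1]
s=r.read_state();print(s["ee_pos"],s["opening"],s["contact_force"])
cv2.imwrite("pics/j.png",cv2.resize(a[180:390,190:400],(600,600),interpolation=cv2.INTER_CUBIC))
E
```

```text
[0.61908075 0.26527103 0.13237689] 0.9969076048006377 [-0.25208865 -0.28917258 -0.14531033]
```

View pics/j.png

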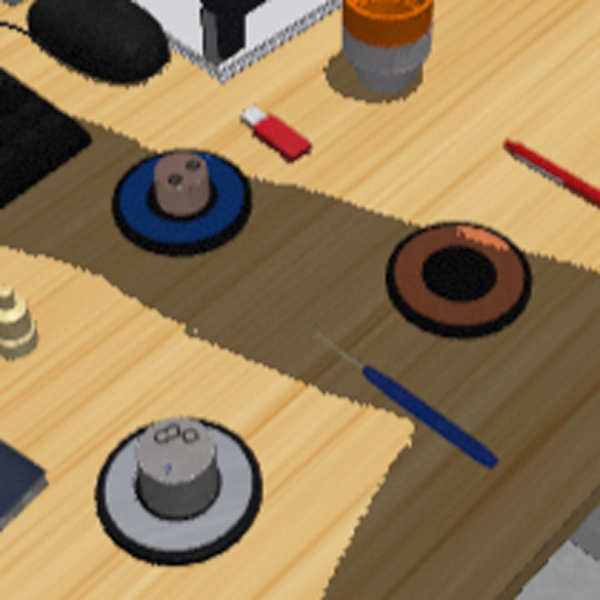

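Steel is upright and centred on its own station, at (178,475) in the crop. Next I'll take copper from the spare station.

>>> {"name": "move_arm", "arguments": {"steps": [[0,0.01,0.4,0,0,0,85],[0,0,0.5,0,0,0,85],[0,0,0.5,0,0,0,85],[0,0,0.5,0,0,0,85],[0,0,0.5,0,0,0,85],[0,0,0.4,0,0,0,85],[0,0,0.2,0,0,0,85],[0,0,0,0,0,0,85],[0,0,0,0,0,0,65],[0,0,0,0,0,0,50]], "squeeze": 35}}

```text
clock: 31.7
ee_pos: [0.6207, 0.2652, 0.0133]
eef_rot: [0.708, 0.706, 0.001, 0.0]
contact_force: [-0.1, 0.1, 0.5]
opening: 0.602
grip_force: 0.0
```

>>> {"name": "move_arm", "arguments": {"steps": [[0,0,0,0,0,0,35],[0,0,0,0,0,0,25],[0,0,0,0,0,0,20],[0,0,0,0,0,0,20],[0,0,0,0,0,0,20],[0,0,-0.3,0,0,0,20],[0,0,-0.6,0,0,0,20],[0,0,-0.6,0,0,0,20],[0,0,-0.5,0,0,0,20],[0,0,0,0,0,0,20]]}}

```text
clock: 32.95
ee_pos: [0.6213, 0.2654, 0.0945]
eef_rot: [0.708, 0.706, 0.001, 0.001]
contact_force: [0.6, 0.2, -1.1]
opening: 0.348
grip_force: 34.9
```

>>> {"name": "move_arm", "arguments": {"steps": [[-0.12,-0.3,0,0,0,0,20],[-0.22,-0.55,0,0,0,0,20],[-0.25,-0.62,0,0,0,0,20],[-0.25,-0.62,0,0,0,0,20],[-0.25,-0.62,0,0,0,0,20],[-0.22,-0.55,0,0,0,0,20],[-0.2,-0.46,0,0,0,0,20],[-0.11,-0.3,0,0,0,0,20],[0,0,0,0,0,0,20],[0,0,0,0,0,0,20]]}}

```text
clock: 34.2
ee_pos: [0.4599, 0.201, 0.0925]
eef_rot: [0.708, 0.706, 0.0, 0.0]
contact_force: [-0.5, 0.2, -1.8]
opening: 0.35
grip_force: 35.0
```

>>> {"name": "move_arm", "arguments": {"steps": [[0,0,0.4,0,0,0,20],[0,0,0.5,0,0,0,20],[0,0,0.5,0,0,0,20],[0,0,0.3,0,0,0,20],[0,0,0.15,0,0,0,20],[0,0,0.1,0,0,0,20],[0,0,0,0,0,0,20],[0,0,0,0,0,0,20],[0,0,0,0,0,0,20],[0,0,0,0,0,0,20]]}}

```text
clock: 35.45
ee_pos: [0.4592, 0.2008, 0.0147]
eef_rot: [0.708, 0.706, 0.0, 0.0]
contact_force: [-1.0, -0.4, -1.2]
opening: 0.348
grip_force: 35.0
```

>>> {"name": "move_arm", "arguments": {"steps": [[0,0,0.03,0,0,0,20],[0,0,0.02,0,0,0,20],[0,0,0,0,0,0,20],[0,0,0,0,0,0,20],[0,0,0,0,0,0,35],[0,0,0,0,0,0,45],[0,0,0,0,0,0,60],[0,0,0,0,0,0,75],[0,0,-0.4,0,0,0,80],[0,0,-0.8,0,0,0,85]]}}

```text
clock: 36.7
ee_pos: [0.458, 0.2005, 0.0601]
eef_rot: [0.708, 0.706, -0.001, -0.001]
contact_force: [1.0, 0.2, 0.3]
opening: 0.997
grip_force: 0.0
```

>>> {"name": "move_arm", "arguments": {"steps": [[0,0,-0.8,0,0,0,85],[0,0,-0.8,0,0,0,85],[0,0,-0.8,0,0,0,85],[-0.7,-0.3,-0.2,0,0,0,85],[-0.8,-0.3,-0.2,0,0,0,85],[-0.8,-0.3,-0.2,0,0,0,85],[-0.8,-0.3,-0.2,0,0,0,85],[-0.8,-0.3,-0.2,0,0,0,85],[-0.8,-0.3,-0.2,0,0,0,85],[-0.8,-0.3,-0.2,0,0,0,85]]}}

```text
clock: 37.95
ee_pos: [0.3739, -0.0199, 0.2128]
eef_rot: [0.708, 0.706, 0.0, 0.0]
contact_force: [0.3, 0.1, -0.8]
opening: 0.992
grip_force: 0.0
```

>>> {"name": "move_arm", "arguments": {"steps": [[-0.8,-0.3,0,0,0,0,85],[-0.8,-0.3,0,0,0,0,85],[-0.8,0,0,0,0,0,85],[-0.8,0,0,0,0,0,85],[-0.8,0,0,0,0,0,85],[-0.8,0,0,0,0,0,85],[-0.8,0,0,0,0,0,85],[0,0,0,0,0,0,85],[0,0,0,0,0,0,85],[0,0,0,0,0,0,85]]}}

```text
clock: 39.2
ee_pos: [0.3496, -0.242, 0.2125]
eef_rot: [0.708, 0.706, 0.0, -0.0]
contact_force: [-0.2, 0.1, -0.4]
opening: 0.993
grip_force: 0.0
```

```bash
python3 - <<'E'
from h import *
import cv2
a=r.capture("top")[:,:,::-1]
s=r.read_state();print(s["clock"],s["ee_pos"],s["contact_force"])
cv2.imwrite("pics/k.png",cv2.resize(a[150:350,130:480],(800,457),interpolation=cv2.INTER_CUBIC))
E
```

```text
39.25 [ 0.34968307 -0.24209515  0.2125669 ] [ 0.84531457 -0.16701721 -0.37976332]
```

View pics/k.png

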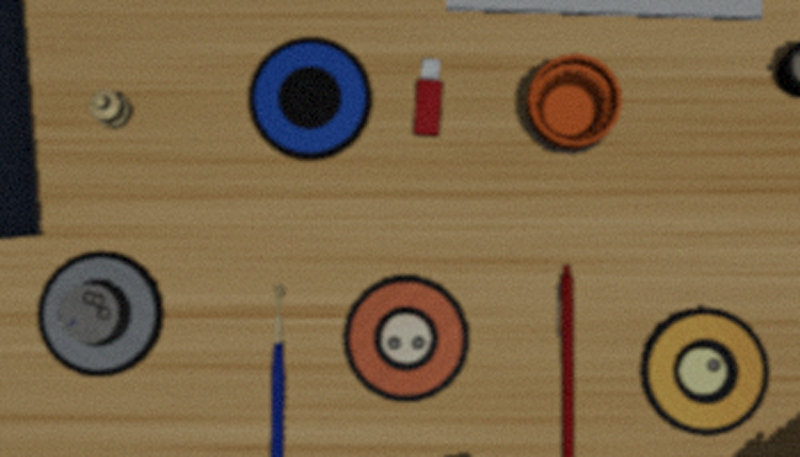

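In the final view all three pieces stand centred on their own rings (steel (88,311), copper (406,338), brass (704,370)). The spare station at (310,98) is empty, and the cups are nested at (573,102). The arm is clear of everything, so I'm handing in.

```bash
python3 -c "
from bench import r
print(r.hand_in())"
```

```text
the job is handed in; nothing more can be done
None
```

I handed the job in at about 39 s; no verdict came back. The last pictures show the orange cup seated in the white cup, copper, brass and steel each upright on their own station, and the spare station empty.

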